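Undo the dust cap of a bicycle pedal of unknown thread hand

ROBOT

A 6-joint arm with a two-finger parallel gripper is mounted at the origin on the work surface. World frame = base frame: x ahead of the robot, y to its left, z up, the work surface at z = 0. Lengths are in m, angles in rad, forces in N, time in s.
With the tool pointing down it reaches from about 0.35 to 1 m from the base axis. Payload 7.1 kg.
Tool frame: the origin (TCP) lies midway between the tips of the shut fingers; the grasp point (between the pads) lies 19 mm behind it (arm.grip_point_offset is the distance from the TCP to the grasp point, in m); z points along the fingers, y is the line along which they close (so a half turn about z gives the same grasp; the last joint's range is limited). The gripper opens to 85 mm and grips with 20 to 120 N. Pads are 22 mm wide; open, the fingers measure 114 mm over their backs; the gripper's body (76 mm by 85 mm) begins 54 mm behind the grasp point. The pads swing forward as they close: fully open they stand 13 mm farther back than shut.
Start: joints at [-1.199, 0.423, 1.63, -0, 1.089, -0.019], TCP at [0.238, -0.578, 0.231] pointing down, gripper open.
Joint ranges: [-3, 3], [-0.9, 2.11], [0.09, 2.58], [-1.31, 4.45], [0.11, 2.69], [-2.54, 2.54]. Speed limits (rad/s): [2.39, 2.39, 3.01, 3.14, 3.14, 3.14].

INTERFACE

Orientations are given as a rotation vector (axis times angle).
In Python, from station import observe, imaging, job, arm gives the robot as it stands.
- The arm moves only by the shell command python3 -m handwheel 'ROWS' [OPENING] [FORCE]. ROWS is text: rows parted by semicolons, each of 6 numbers parted by spaces: the shift along the tool's x, y, z in m, then the turn, a rotation vector about the tool's x, y, z in degrees. In form: x y z wx wy wz; .... A call has 1 to 10 rows; each row is the pose to reach, as a shift and turn from the pose commanded when the call began, along the tool's axes at that moment; what a row does not reach only later rows make up. A row lasts 1/8 s, in which the tool goes at most 62.5 mm and 10.7 degrees, less where a joint would pass 70% of its speed; a pose out of reach is approached as far as the arm can. A call with a gripper value outside its range is refused whole. OPENING is the opening, from -1 (shut) to 1 (fully open), set as the call begins (- or left out, the last holds). The fingers move at their own pace and stop on an object; FORCE is the grip in N (left out, the last holds). Time passes only in rows, so rows that repeat a pose let the fingers close. It gives the time, the measured TCP pose, the force, the opening and the grip force at its end, in the units of the state.
- observe(): the state, without advancing time (a new reading comes with each control period).
- imaging.camera(name): name is "scene" or "top" or "wrist"; returns a dict with "color" (480x640x3 uint8, blue, green, red), "vfov" (degrees; the focal length in pixels is half the picture's height over the tangent of half this angle, whatever the lens; pixels are square), "cx", "cy" (the principal point, pixels), "distortion" ([k1, k2, p1, p2, k3] as OpenCV has them; the pictures are not rectified), "extrinsics" (4x4, takes a point from camera to world coordinates). Camera axes: x right, y up, looking along -z (the intrinsics and any distortion apply to the point x, -y, -z); pixel columns grow to the right and rows downward; lengths in m; the calibration is good to about 2 mm. A picture is of the moment at which its call begins. There is no depth.
- job.hand_in(): hands the job in; it is judged then, once.
The state is a dict: "time": time; "q": joint angles; "joint_vel": joint speeds; "joint_torque": joint torques, N m; "position": TCP position; "tool_rot": TCP orientation; "contact_force": force on the tool from outside, world axes, zero at the start; "ft_torque": the same for the moment, N m; "grip_width": opening from 0.0 (shut) to 1.0 (fully open); "finger_force": force on a finger pad.
Only numpy, scipy, OpenCV 4.12 (cv2) and the standard library are available. Lean on these libraries where they do the work, as an engineer would, in place of code of your own. Each camera call takes 0.05 s, during which the arm holds its last target. There are 200 camera calls.

TASK

The pedal standing in the blue vice is due for fresh grease: first press the vice's lever fully down so that the pedal is clamped, then unscrew the fluted dust cap on its top end. Left and right pedals look alike but one of the pair has a left-hand thread, so try the cap both ways to find which way loosens it, without forcing the thread or wrenching the pedal up out of the vice. Lift the cap off and finish still holding it in the gripper, about 10 cm above where it sat, with the clamp left down; leave the parked pedal and everything else on the bench alone.

Things in the scene. Friction and masses are not known exactly. Their poses are not given: they have to be found in the camera images.
- vice_seat (a point): centre of the vice's bed, 45 mm above the bench, on the axis of the pedal in the vice. Its x axis points from the lever across the jaws (they close along x), y along the jaws, z up. The jaws are 80 mm long and rise 43 mm above this point; the lever side one moves. Vice and parking block are fixed on one 210 x 300 mm board
- lever_pivot (a point): cam pin of the vice's lever, 60 mm from the vice_seat towards -x of that point and 65 mm above the bench; the lever swings in the vertical plane through the seat and this pin
- lever_grip (a point): centre of the black grip of the lever (grip 56 mm long, 20 mm wide, 14 mm thick), 92 mm from the cam pin; the lever's end is 120 mm from the pin. With the lever up the grip stands above and to the -x side of the pin
- lever (a joint): angle of the vice's cam lever, rad: 0 = raised, the lever pointing 0.87 rad above level towards -x of vice_seat (starts at 0 to 0.15); 0.87 = fully down and level, which closes the moving jaw on the pedal. Its angle above level is 0.87 minus this value. It is stiff (5 to 10 N on the grip moves it) and stays where it is left
- pedal_1: one pedal of the pair: black rubber treads, orange reflectors, steel end plates, standing on its axle end in the vice or in the wooden parking block (at random). 28 mm thick along x (across the jaws), 90 mm wide along y, 92 mm high to its top end plate (26 x 90 mm). Origin: centre of the underside, on the seat; z up. About 0.3 kg, loose; clamping shifts it about 1 mm
- pedal_2: the other pedal, of the same look and sizes but of the contrary thread hand; it stands in the other place
- cap_1: fluted bright metal dust cap on top of pedal_1: twelve flats, 34 mm across, 20 mm high, x along the pedal's x when home. Origin: centre of its underside, 92.5 mm above the pedal's origin (0.5 mm off the end plate). Steep thread, 1 mm play: the tightening way stops within 0.2 rad (over 1 N m harms it); the loosening way turns easily, stops at about 2 rad and lifts straight off from 1.5 rad on
- cap_2: the same kind of dust cap, screwed on the top of pedal_2, of the contrary thread hand
- jar: bystander: empty glass preserving jar with wire lever clamp, 92 mm diameter, 134 mm high, origin at the centre of its underside
- dustpan: bystander: red plastic dustpan lying flat, 230 x 200 mm, 57 mm high, handle to its +x, origin on the underside
- brush: bystander: black plastic hand brush on its bristles, 270 mm long along x, 48 mm high, origin on the underside
- torch: bystander: aluminium torch standing on its lens end, 42 mm diameter, 132 mm high, origin at the centre of its underside
- hook: bystander: steel bicycle hook lying flat, 10 mm bar, 120 x 60 mm, origin on the underside
- grease_tin: bystander: small round tub with a yellow lid, 72 mm diameter, 55 mm high, origin at the centre of its underside
Things that resemble listed ones, but are neither listed nor needed, are in the scene too. Leave any black look-alike of the cap_1 alone.

How it is judged:
On the way, in this order (a step that is already met when the one before it is completed fails the run):
1. the vice lever is pressed down with the pedal seated and both caps still screwed on (value of joint lever above 0.78 rad and z of cap_1 in the frame of pedal_1 below 0.0985 m and horizontal distance between cap_1 and pedal_1 below 0.006 m and z of cap_2 in the frame of pedal_2 below 0.0985 m and horizontal distance between cap_2 and pedal_2 below 0.006 m and height (world z) of each of pedal_1, pedal_2 below 0.051 m and angle between each of pedal_1, pedal_2's own z axis and vertical below 0.1 rad and angle between the x axis of cap_1 and the x axis of pedal_1, either way round below 0.6 rad and angle between the x axis of cap_2 and the x axis of pedal_2, either way round below 0.6 rad), for 0.2 s.
2. the cap of the clamped pedal is off and lifted in the fingers (((horizontal distance between pedal_1 and vice_seat below 0.03 m and (height (world z) of pedal_1 below 0.051 m and angle between pedal_1's own z axis and vertical below 0.1 rad) and (height (world z) of pedal_2 below 0.051 m and angle between pedal_2's own z axis and vertical below 0.1 rad) and (z of cap_2 in the frame of pedal_2 below 0.0985 m and horizontal distance between cap_2 and pedal_2 below 0.006 m) and value of joint lever above 0.78 rad and z of cap_1 in the frame of pedal_1 above 0.1225 m and horizontal distance between cap_1 and pedal_1 below 0.15 m and contact force between cap_1 and the fingers above 1 N and contact force between cap_1 and pedal_1 below 0.2 N and linear speed of cap_1 below 0.03 m/s) or (horizontal distance between pedal_2 and vice_seat below 0.03 m and (height (world z) of pedal_2 below 0.051 m and angle between pedal_2's own z axis and vertical below 0.1 rad) and (height (world z) of pedal_1 below 0.051 m and angle between pedal_1's own z axis and vertical below 0.1 rad) and (z of cap_1 in the frame of pedal_1 below 0.0985 m and horizontal distance between cap_1 and pedal_1 below 0.006 m) and value of joint lever above 0.78 rad and z of cap_2 in the frame of pedal_2 above 0.1225 m and horizontal distance between cap_2 and pedal_2 below 0.15 m and contact force between cap_2 and the fingers above 1 N and contact force between cap_2 and pedal_2 below 0.2 N and linear speed of cap_2 below 0.03 m/s))), for 0.2 s.
At the end, for the whole second after the job is handed in: the vice pedal's cap is held still in the fingers, 60 mm or more above its seat and within 150 mm of the pedal's axis, off the pedal; the lever is down (over 0.78 rad); both pedals stand on their seats (within 6 mm, 0.1 rad) and the parked pedal's cap is on (((horizontal distance between pedal_1 and vice_seat below 0.03 m and (height (world z) of pedal_1 below 0.051 m and angle between pedal_1's own z axis and vertical below 0.1 rad) and (height (world z) of pedal_2 below 0.051 m and angle between pedal_2's own z axis and vertical below 0.1 rad) and (z of cap_2 in the frame of pedal_2 below 0.0985 m and horizontal distance between cap_2 and pedal_2 below 0.006 m) and value of joint lever above 0.78 rad and z of cap_1 in the frame of pedal_1 above 0.1525 m and horizontal distance between cap_1 and pedal_1 below 0.15 m and contact force between cap_1 and the fingers above 1 N and contact force between cap_1 and pedal_1 below 0.2 N and linear speed of cap_1 below 0.03 m/s) or (horizontal distance between pedal_2 and vice_seat below 0.03 m and (height (world z) of pedal_2 below 0.051 m and angle between pedal_2's own z axis and vertical below 0.1 rad) and (height (world z) of pedal_1 below 0.051 m and angle between pedal_1's own z axis and vertical below 0.1 rad) and (z of cap_1 in the frame of pedal_1 below 0.0985 m and horizontal distance between cap_1 and pedal_1 below 0.006 m) and value of joint lever above 0.78 rad and z of cap_2 in the frame of pedal_2 above 0.1525 m and horizontal distance between cap_2 and pedal_2 below 0.15 m and contact force between cap_2 and the fingers above 1 N and contact force between cap_2 and pedal_2 below 0.2 N and linear speed of cap_2 below 0.03 m/s))); the arm keeps its last pose, push and grip.
It fails at once if a cap was forced against its thread (over 150 N between cap and pedal) (contact force between cap_1 and pedal_1 above 150 N or contact force between cap_2 and pedal_2 above 150 N).
It fails at once if a pedal was pulled up or tipped (12 mm or 0.2 rad) (height (world z) of any of pedal_1, pedal_2 above 0.057 m or angle between any of pedal_1, pedal_2's own z axis and vertical above 0.2 rad).
It fails at once if the parked pedal's cap was taken off or the parked pedal was moved (15 mm) ((not (horizontal distance between pedal_1 and vice_seat below 0.03 m) and distance of any of pedal_1, cap_1 from where it was at the start of the episode above 0.015 m) or (not (horizontal distance between pedal_2 and vice_seat below 0.03 m) and distance of any of pedal_2, cap_2 from where it was at the start of the episode above 0.015 m)).
It fails at once if a bystander was moved by more than 30 mm or tipped (distance of any of jar, dustpan, brush, torch, hook, grease_tin from where it was at the start of the episode above 0.03 m or angle between any of jar, torch, grease_tin's own z axis and vertical above 0.3 rad).
It also fails if it takes over 64 s, if anything falls off the work surface, if the arm or the gripper's body presses on something with over 40 N, if the wrist force passes 120 N, or if a joint passes its speed limit or range.

## Working session

There is one attempt and no reset: what is moved stays moved. The work goes in short steps, Python scripts to look and compute and a shell command to move; the robot and the scene stay as the last step left them, time stands still between calls to the robot, and variables do not carry over. Pictures are saved under pics/ and viewed, at most 10 in all, crops included, and the job is handed in when it is done.

```bash
mkdir -p pics; cat > h.py <<'E'
import numpy as np, cv2, json
from scipy.spatial.transform import Rotation as R
from station import observe, imaging, job, arm
def snap(name,fn):
    c=imaging.camera(name); cv2.imwrite('pics/%s.png'%fn,c['color'])
    json.dump({k:(np.array(v).tolist()) for k,v in c.items() if k!='color'},open('pics/%s.json'%fn,'w'))
    return c
def load(fn):
    c=json.load(open('pics/%s.json'%fn)); f=240/np.tan(np.radians(c['vfov'])/2)
    return np.array([[f,0,c['cx']],[0,f,c['cy']],[0,0,1]]),np.array(c['distortion']),np.array(c['extrinsics'])
def ray(fn,px):
    K,d,E=load(fn); u=cv2.undistortPoints(np.array([[px]],float),K,d)[0,0]
    v=E[:3,:3]@np.array([u[0],-u[1],-1]); return E[:3,3],v/np.linalg.norm(v)
def proj(fn,P):
    K,d,E=load(fn); p=(np.atleast_2d(P)-E[:3,3])@E[:3,:3]; p=p*[1,-1,-1]
    return cv2.projectPoints(p,np.zeros(3),np.zeros(3),K,d)[0][:,0]
def atz(fn,px,z):
    o,v=ray(fn,px); return o+v*(z-o[2])/v[2]
def tri(obs):
    A=np.zeros((3,3));b=np.zeros(3)
    for fn,px in obs:
        o,v=ray(fn,px);M=np.eye(3)-np.outer(v,v);A+=M;b+=M@o
    X=np.linalg.solve(A,b); return X,[np.round(proj(fn,X)[0]-px,1) for fn,px in obs]
E
python3 - <<'E'
from h import *
for n in ['scene','top','wrist']:
    c=snap(n,n+'0'); print(n,c['vfov'],c['extrinsics'],c['distortion'])
s=observe();print(s)
E
```

```text
scene 57.156719470908875 [[-0.42401539 -0.52099954  0.74079041  1.26645837]
 [ 0.9054329  -0.26197853  0.33400377  0.30498784]
 [ 0.02005537  0.81235875  0.58281305  0.65615513]
 [ 0.          0.          0.          1.        ]] [-0.03245198  0.          0.          0.          0.        ]
top 50.479488719036645 [[ 0.01246814  0.9927858  -0.1192514   0.40957813]
 [-0.99990963  0.01297874  0.00350601 -0.02532114]
 [ 0.00502845  0.11919691  0.9928579   1.26159926]
 [ 0.          0.          0.          1.        ]] [0.00512105 0.         0.         0.         0.        ]
wrist 58.634274603296184 [[ 3.82326454e-01  8.87361383e-01  2.57713520e-01  3.03254615e-01]
 [-9.24026833e-01  3.67440889e-01  1.05648499e-01 -5.50615368e-01]
 [-9.46086887e-04 -2.78526424e-01  9.60428100e-01  3.73830281e-01]
 [ 0.00000000e+00  0.00000000e+00  0.00000000e+00  1.00000000e+00]] [0.0051732 0.        0.        0.        0.       ]
{'time': 0.15, 'q': array([-1.19901313e+00,  4.23685001e-01,  1.63052468e+00, -2.41738519e-05,
        1.08858056e+00, -1.90041625e-02]), 'joint_vel': array([-1.46964173e-03, -2.44783795e-03, -2.68520692e-03, -3.77106169e-05,
       -1.54897976e-03,  8.32602880e-04]), 'joint_torque': array([ 4.22163912e-04, -5.57769084e+01, -2.82017452e+01, -1.98013680e-05,
        4.74913395e-03, -5.37545986e-06]), 'position': array([ 0.2379322 , -0.57747433,  0.23070793]), 'tool_rot': array([-3.08065594e+00, -6.09737929e-01,  3.63074670e-04]), 'contact_force': array([-0.36145615, -0.07212933, -0.01089551]), 'ft_torque': array([-0.0598609 , -0.01003987, -0.01133213]), 'finger_force': 0.0, 'grip_width': 1.003410097993322}
```

View pics/scene0.png

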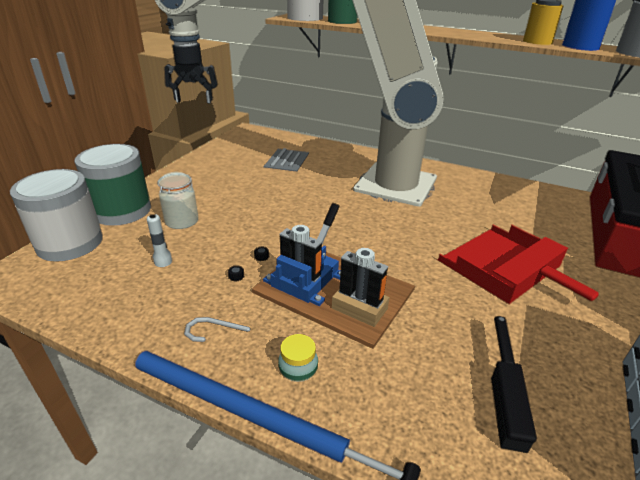

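View pics/top0.png

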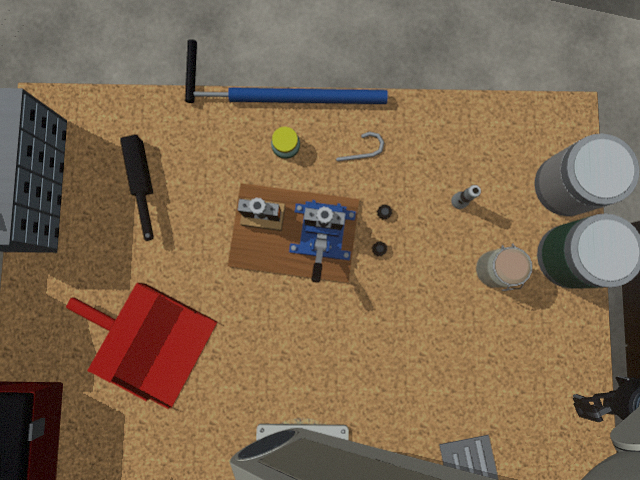

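The scene view shows the vice at about (300,265), its pedal's cap at (300,232) and the grip at (333,215). In the top view the vice cap is near (325,214), the parked cap near (258,205) and the lever grip near (318,272), so the lever points towards the robot. Next I'll enlarge both.

```bash
python3 - <<'E'
import cv2,numpy as np
a=cv2.imread('pics/scene0.png')[195:345,250:350];b=cv2.imread('pics/top0.png')[180:305,225:365]
a=cv2.resize(a,None,fx=4,fy=4,interpolation=cv2.INTER_CUBIC)
b=cv2.resize(b,None,fx=2.8,fy=2.8,interpolation=cv2.INTER_CUBIC)
o=np.zeros((600,800,3),np.uint8);o[:a.shape[0],:400]=a;o[:350,402:402+392]=b[:,:392];cv2.imwrite('pics/crop0.png',o)
E
```

```text
(no output)
```

View pics/crop0.png

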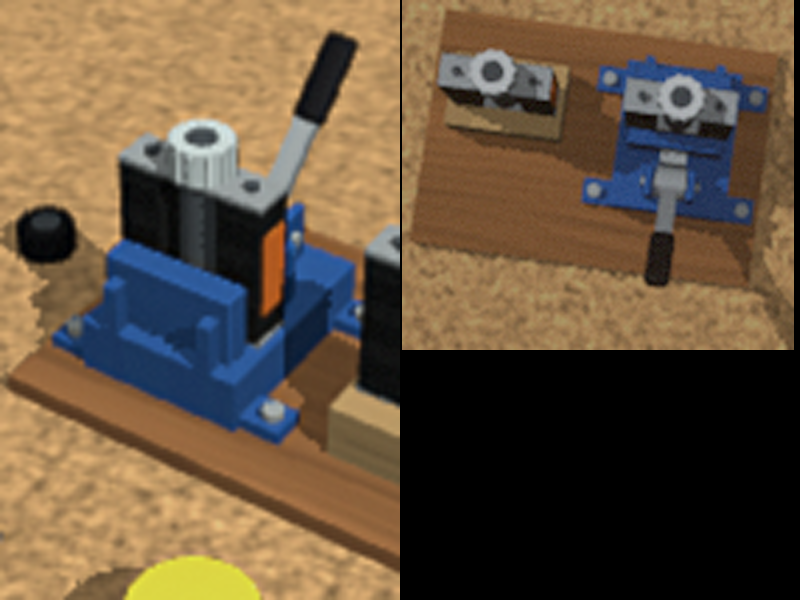

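The crop shows the vice cap top at (203,136) in the scene part and (681,97) in the top part. The grip runs from its base at (305,118) to its tip at (343,38) in the scene part, and (662,232) to (656,283) in the top part. The end plate's ends are near (626,100) and (738,106).

```bash
python3 - <<'E'
from h import *
S=lambda x,y:((x+.5)/4-.5+250,(y+.5)/4-.5+195)
T=lambda x,y:((x-402+.5)/2.8-.5+225,(y+.5)/2.8-.5+180)
for n,s,t in [('cap',(203,136),(681,97)),('tip',(343,38),(656,283)),('gbase',(305,118),(662,232))]:
    print(n,*tri([('scene0',S(*s)),('top0',T(*t))]))
X=[atz('top0',T(*p),.137) for p in [(626,100),(738,106)]];print(X,np.degrees(np.arctan2(*(X[0]-X[1])[1::-1])),np.linalg.norm(X[0]-X[1]))
print('parked',atz('top0',T(492,71),.1575))
X=[atz('top0',T(*p),.02) for p in [(610,77),(757,97),(594,190),(742,210)]];print(X)
E
```

```text
cap [ 0.58981134 -0.04455825  0.160198  ] [array([-0.1, -0. ]), array([-0.1,  0. ])]
tip [ 0.445176   -0.02744124  0.14849256] [array([0.2, 0. ]), array([ 0.2, -0.1])]
gbase [ 0.48706706 -0.03165056  0.11648476] [array([0.1, 0. ]), array([ 0.1, -0. ])]
[array([ 0.590707  , -0.00131209,  0.137     ]), array([ 0.58704664, -0.09077508,  0.137     ])] 87.65706160169508 0.08953783444418298
parked [0.60905098 0.1038108  0.1575    ]
[array([0.62991716, 0.01562716, 0.02      ]), array([ 0.61376208, -0.11429815,  0.02      ]), array([0.52951671, 0.02794721, 0.02      ]), array([ 0.51364397, -0.10162876,  0.02      ])]
```

```bash
cat >> h.py <<'E'
YAW=-6.9; u=np.array([np.cos(np.radians(YAW)),np.sin(np.radians(YAW)),0]); seat=np.array([.590,-.0446,.045]); piv=seat-.06*u+[0,0,.02]
def go(p,yaw_y):  # row for TCP at p, tool down, tool y at yaw_y deg
    s=observe(); M=R.from_rotvec(s['tool_rot']).as_matrix(); z=np.array([0,0,-1.]); a=np.radians(yaw_y)
    y=np.array([np.cos(a),np.sin(a),0]); G=np.column_stack([np.cross(y,z),y,z])
    print('t',s['time'],'pos',s['position'].round(4),'q6',s['q'][5].round(3),'grip',s['grip_width'],'F',s['contact_force'].round(1),'T',s['ft_torque'].round(2))
    print('row',(M.T@(np.array(p)-s['position'])).round(4),np.degrees(R.from_matrix(M.T@G).as_rotvec()).round(2))
E
python3 - <<'E'
from h import *
print(piv); go((*(piv-.075*u)[:2],.18),YAW)
E
```

```text
[ 0.53043456 -0.03739179  0.065     ]
t 0.15 pos [ 0.2379 -0.5775  0.2307] q6 -0.019 grip 1.003410097993322 F [-0.4 -0.1 -0. ] T [-0.06 -0.01 -0.01]
row [ 0.4108 -0.4246  0.0512] [-6.000e-02 -4.000e-02 -6.071e+01]
```

```bash
python3 -m handwheel '0.205 -0.212 0 0 0 -30; 0.411 -0.425 0 0 0 -60.7; 0.411 -0.425 0 0 0 -60.7; 0.411 -0.425 0 0 0 -60.7; 0.411 -0.425 0 0 0 -60.7; 0.411 -0.425 0 0 0 -60.7; 0.411 -0.425 0 0 0 -60.7; 0.411 -0.425 0 0 0 -60.7; 0.411 -0.425 0 0 0 -60.7; 0.411 -0.425 0 0 0 -60.7' -1; python3 - <<'E'
from h import *
go((*(piv-.075*u)[:2],.18),YAW); go((*(piv-.092*u)[:2],.07),YAW)
E
```

```text
time: 1.4
position: [0.4568, -0.0256, 0.2314]
tool_rot: [-2.348, -2.087, -0.001]
contact_force: [-0.8, -0.3, -0.8]
grip_width: 0.003
finger_force: 0.0
t 1.4 pos [ 0.4568 -0.0256  0.2314] q6 0.035 grip 0.002848076312539976 F [-0.8 -0.3 -0.8] T [ 0.   -0.03 -0.09]
row [-0.0029 -0.0005  0.0514] [ 0.01 -0.02  0.16]
t 1.4 pos [ 0.4568 -0.0256  0.2314] q6 0.035 grip 0.002848076312539976 F [-0.8 -0.3 -0.8] T [ 0.   -0.03 -0.09]
row [-0.0029 -0.0176  0.1614] [ 0.01 -0.02  0.16]
```

```bash
python3 -m handwheel '-0.002 0 0.05 0 0 0; -0.002 -0.001 0.065 0 0 0; -0.002 -0.003 0.08 0 0 0; -0.002 -0.006 0.095 0 0 0; -0.002 -0.009 0.11 0 0 0' ; python3 - <<'E'
from h import *
snap('scene','scene1'); go((*(piv-.092*u)[:2],.071),YAW)
a=cv2.imread('pics/scene1.png')[160:320,240:400]; cv2.imwrite('pics/c1.png',cv2.resize(a,(560,560),interpolation=cv2.INTER_CUBIC))
E
```

```text
time: 2.02
position: [0.4475, -0.0298, 0.1218]
tool_rot: [2.352, 2.082, 0.001]
contact_force: [-1.7, 0.0, 6.0]
grip_width: -0.002
finger_force: 2.1
t 2.075 pos [ 0.4463 -0.0297  0.1203] q6 0.029 grip -0.000968527618928803 F [ 2.2 -0.1 -1. ] T [-0.01 -0.44 -0.03]
row [ 0.0024 -0.0075  0.0493] [-0.07 -0.   -0.08]
```

View pics/c1.png

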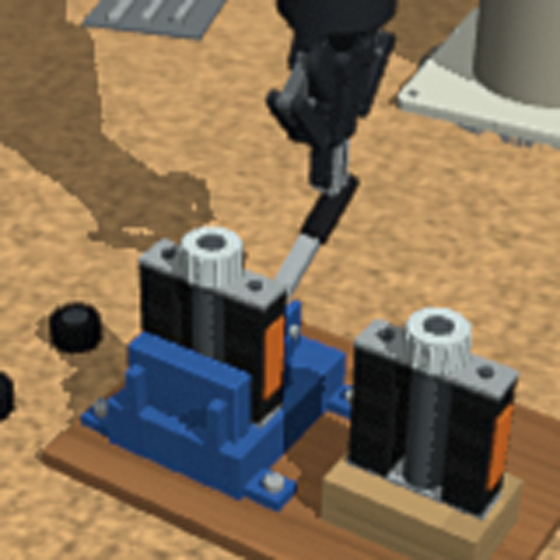

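The fingertips at (330,185) rest on the grip, and the lever is already moving down with about 6 N. I'll keep pressing.

```bash
python3 -m handwheel '0.001 -0.003 0.013 0 0 0; 0.001 -0.005 0.025 0 0 0; 0.001 -0.006 0.036 0 0 0; 0.001 -0.007 0.045 0 0 0; 0.001 -0.007 0.048 0 0 0; 0.001 -0.007 0.048 0 0 0' ; python3 - <<'E'
from h import *
go((*(piv-.092*u)[:2],.071),YAW)
E
```

```text
time: 2.82
position: [0.4399, -0.0276, 0.0731]
tool_rot: [-2.351, -2.083, 0.001]
contact_force: [-0.7, -0.0, 2.0]
grip_width: -0.002
finger_force: 0.5
t 2.825 pos [ 0.4399 -0.0276  0.0731] q6 0.031 grip -0.0023893039210894063 F [-0.7 -0.   2. ] T [ 0.01  0.15 -0.02]
row [ 0.0011 -0.001   0.0021] [-0.05  0.   -0.03]
```

```bash
python3 -m handwheel '0.001 0 0.002 0 0 0; 0.001 0 0.004 0 0 0; 0.001 0 0.004 0 0 0'; python3 -m handwheel '0 0 0.003 0 0 0; 0 0 0.003 0 0 0'
```

```text
time: 3.2
position: [0.4403, -0.0272, 0.0715]
tool_rot: [2.35, 2.084, -0.001]
contact_force: [-10.9, -6.3, 40.4]
grip_width: 0.003
finger_force: 20.0
time: 3.45
position: [0.4405, -0.0272, 0.0708]
tool_rot: [2.35, 2.083, -0.0]
contact_force: [-21.4, -5.5, 80.1]
grip_width: 0.002
finger_force: 40.5
```

```bash
python3 -m handwheel '0 0 -0.01 0 0 0; 0 0 -0.06 0 0 0; 0 0 -0.12 0 0 0; 0 0 -0.18 0 0 0; 0 0.06 -0.2 0 0 0; 0 0.09 -0.2 0 0 0; 0 0.09 -0.2 0 0 0' 0.2; python3 - <<'E'
from h import *
for n in ['scene','top','wrist']: snap(n,n+'2')
go((*seat[:2],.2),YAW)
a=cv2.resize(cv2.imread('pics/scene2.png')[195:345,250:350],None,fx=4,fy=4,interpolation=cv2.INTER_CUBIC)
b=cv2.resize(cv2.imread('pics/top2.png')[185:290,280:365],None,fx=4,fy=4,interpolation=cv2.INTER_CUBIC)
o=np.zeros((600,800,3),np.uint8);o[:,:400]=a;o[:b.shape[0],402:402+b.shape[1]]=b;cv2.imwrite('pics/crop2.png',o)
E
```

```text
time: 4.32
position: [0.5319, -0.0376, 0.2667]
tool_rot: [2.35, 2.082, 0.003]
contact_force: [-0.0, 0.6, 0.1]
grip_width: 0.601
finger_force: 0.0
t 4.475 pos [ 0.5286 -0.0372  0.2656] q6 0.028 grip 0.5996672954653163 F [-0.7 -0.9 -0.1] T [ 0.   -0.   -0.02]
row [-0.      0.0619  0.0655] [-0.1   0.   -0.01]
```

View pics/wrist2.png

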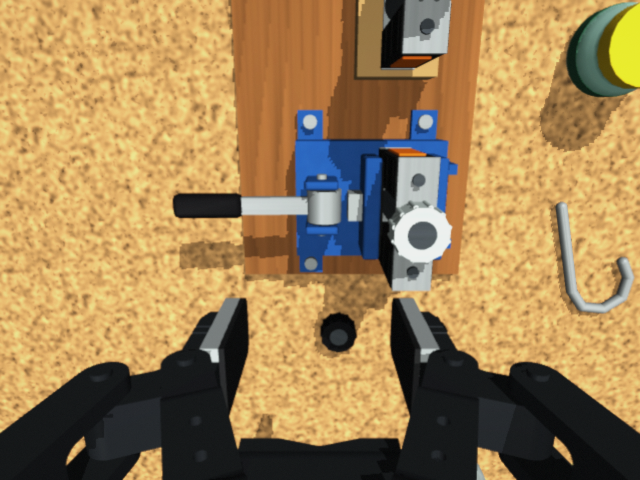

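View pics/crop2.png

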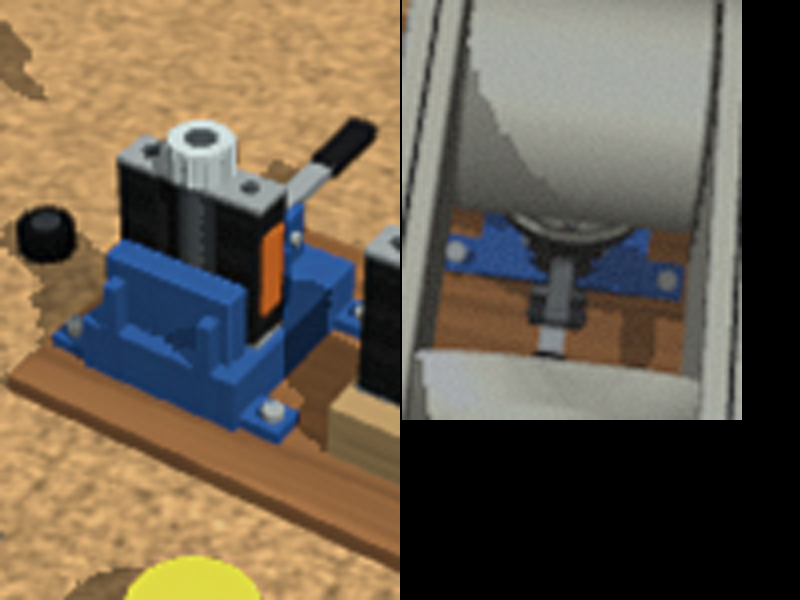

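The wrist view shows the lever with its tip at (176,205) and the cap top centre at (422,235). In the scene crop the grip tip is at (370,128). I'll check both against the lever angle.

```bash
python3 - <<'E'
from h import *
S=lambda x,y:((x+.5)/4-.5+250,(y+.5)/4-.5+195)
X,e=tri([('scene2',S(369,130)),('wrist2',(176,205))]);print('tip',X,e)
d=X-piv; print('ang',np.arctan2(d[2],-d@u), np.linalg.norm(d))
for th in [0,.1,.2]:
    p=piv+.12*np.array([-u[0]*np.cos(th),-u[1]*np.cos(th),np.sin(th)]); q=proj('scene2',p)[0]; print(th,q,(q-[250,195])*4, proj('wrist2',p)[0])
print('cap',*tri([('scene2',S(203,136)),('wrist2',(422,235))]))
X=[atz('wrist2',p,.137) for p in [(418,152),(410,289)]];print(np.degrees(np.arctan2(*(X[0]-X[1])[1::-1]))-90)
X=[atz('wrist2',p,.03) for p in [(310,122),(311,264)]];print(np.degrees(np.arctan2(*(X[0]-X[1])[1::-1]))-90)
E
```

```text
tip [ 0.41401122 -0.02125945  0.06936913] [array([-0.3, -0. ]), array([-0.5, -0.9])]
ang 0.03716124065580456 0.11761689850620631
0 [341.24124019 227.88004337] [364.96496075 131.52017349] [174.3957026  205.48115924]
0.1 [341.35828333 223.88845819] [365.43313332 115.55383277] [170.22018648 208.53601021]
0.2 [341.2318546  220.09977854] [364.92741842 100.39911415] [167.36577772 211.77462274]
cap [ 0.59081899 -0.04327143  0.16091527] [array([0.2, 0.1]), array([0.3, 0.7])]
-6.5279343049655125
-6.752855154985895
```

Lever is level (0.04 rad at most) and still reads down; cap at (0.591, -0.044). Going over it with the fingers closing across the jaws.

```bash
python3 -m handwheel '0 0.03 0 0 0 0; 0 0.062 0 0 0 0; 0 0.062 0.03 0 0 0; 0 0.062 0.065 0 0 0; 0 0.062 0.065 0 0 0; 0 0.062 0.065 0 0 0' 0.2; python3 - <<'E'
from h import *
snap('wrist','wrist3'); go((.591,-.044,.140),YAW)
E
```

```text
time: 5.22
position: [0.5914, -0.0447, 0.2023]
tool_rot: [2.351, 2.083, 0.001]
contact_force: [-0.1, 0.2, -0.0]
grip_width: 0.603
finger_force: 0.0
t 5.275 pos [ 0.5918 -0.0448  0.2029] q6 0.025 grip 0.5954374851998896 F [-0.  -0.2 -0.2] T [ 0.03 -0.01  0.02]
row [ 0.0006 -0.0011  0.0629] [ 0.12 -0.   -0.01]
```

View pics/wrist3.png

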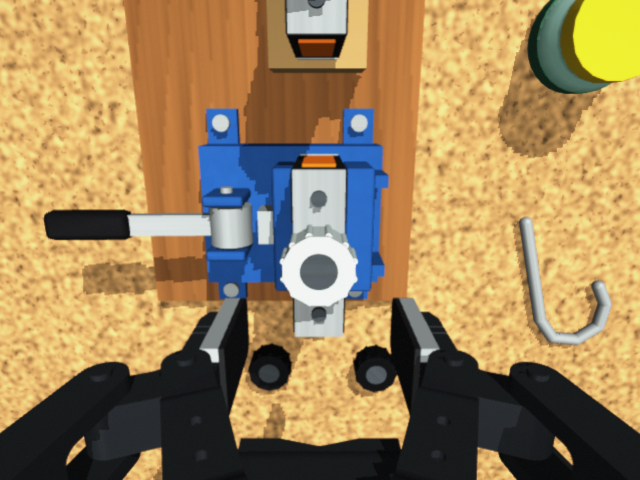

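The cap top centre is at (319,271), centred between the fingertips at x 236 and 403. I'll triangulate the height from the two wrist views and then descend.

```bash
python3 - <<'E'
from h import *
S=lambda x,y:((x+.5)/4-.5+250,(y+.5)/4-.5+195)
print(*tri([('wrist3',(319,271)),('wrist2',(422,235))]))
print(*tri([('wrist3',(319,271)),('scene2',S(203,136))]))
print('plate',*tri([('wrist3',(318,199)),('scene2',S(251,186))]))
E
python3 -m handwheel '0.001 -0.001 0.03 0 0 0; 0.001 -0.001 0.05 0 0 0; 0.001 -0.001 0.061 0 0 0; 0.001 -0.001 0.061 0 0 0; 0.001 -0.001 0.061 0 0 0'
```

```text
[ 0.59147025 -0.04389657  0.15714391] [array([0. , 0.1]), array([-0. , -0.1])]
[ 0.59176394 -0.04273577  0.16160194] [array([0.4, 1.1]), array([0.2, 0.1])]
plate [ 0.59491974 -0.01340435  0.1415576 ] [array([0.6, 1.3]), array([0.3, 0.1])]
time: 5.9
position: [0.5911, -0.0437, 0.1414]
tool_rot: [2.35, 2.083, 0.002]
contact_force: [-0.0, 0.6, 0.5]
grip_width: 0.599
finger_force: 0.0
```

```bash
python3 -m handwheel '0 0 0.001 0 0 0; 0 0 0.001 0 0 0; 0 0 0.001 0 0 0; 0 0 0.001 0 0 0' -1 40; python3 -m handwheel '0 0 0 0 0 3; 0 0 0 0 0 5; 0 0 0 0 0 5'; python3 - <<'E'
from h import *
go((.591,-.044,.140),YAW)
E
```

```text
time: 6.4
position: [0.591, -0.0436, 0.1404]
tool_rot: [2.35, 2.083, 0.002]
contact_force: [-0.7, 0.2, 5.5]
grip_width: 0.388
finger_force: 39.4
time: 6.78
position: [0.5911, -0.0436, 0.1405]
tool_rot: [2.439, 1.978, 0.002]
contact_force: [-0.8, 0.5, 4.8]
grip_width: 0.385
finger_force: 39.5
t 6.775 pos [ 0.5911 -0.0436  0.1405] q6 0.114 grip 0.3853202767398557 F [-0.8  0.5  4.8] T [0.03 0.11 0.09]
row [-0.0004 -0.      0.0005] [ 0.11 -0.   -5.01]
```

```bash
for i in 1; do python3 -m handwheel '0 0 0 0 0 3; 0 0 0 0 0 3'; python3 -c "
from h import *
go((.591,-.044,.140),YAW)"; done; python3 -m handwheel '0 0 0 0 0 3; 0 0 0 0 0 3'; python3 -c "
from h import *
go((.591,-.044,.140),YAW)"
```

```text
time: 7.02
position: [0.5911, -0.0437, 0.1405]
tool_rot: [2.489, 1.914, 0.002]
contact_force: [-0.9, 0.6, 5.3]
grip_width: 0.385
finger_force: 39.4
t 7.025 pos [ 0.5911 -0.0437  0.1405] q6 0.166 grip 0.3854565079660373 F [-0.9  0.6  5.3] T [0.1  0.12 0.46]
row [-0.0004  0.      0.0005] [ 0.11  0.01 -7.98]
time: 7.28
position: [0.5911, -0.0436, 0.1404]
tool_rot: [2.538, 1.849, 0.002]
contact_force: [-0.4, 0.2, 5.5]
grip_width: 0.384
finger_force: 39.4
t 7.275 pos [ 0.5911 -0.0436  0.1404] q6 0.218 grip 0.3838739692648128 F [-0.4  0.2  5.5] T [0.02 0.09 0.61]
row [-0.0004  0.      0.0004] [ 1.100e-01  1.000e-02 -1.094e+01]
```

Torque about z climbs to 0.6 N m by 11 deg, so this looks like the tightening stop. I'll try the other way.

```bash
python3 -m handwheel '0 0 0 0 0 -5; 0 0 0 0 0 -10; 0 0 0 0 0 -14; 0 0 0 0 0 -14'; python3 -c "
from h import *
go((.591,-.044,.140),YAW)";  python3 -m handwheel '0 0 0 0 0 -4; 0 0 0 0 0 -8; 0 0 0 0 0 -12; 0 0 0 0 0 -12'; python3 -c "
from h import *
go((.591,-.044,.140),YAW)"
```

```text
time: 7.78
position: [0.5912, -0.0437, 0.1405]
tool_rot: [2.295, 2.143, 0.002]
contact_force: [-0.5, -0.2, 5.7]
grip_width: 0.384
finger_force: 39.5
t 7.775 pos [ 0.5912 -0.0437  0.1405] q6 -0.026 grip 0.38422186262046554 F [-0.5 -0.2  5.7] T [-0.05  0.    0.01]
row [-0.0004 -0.0002  0.0005] [ 0.13 -0.    3.  ]
time: 8.28
position: [0.5913, -0.0436, 0.1404]
tool_rot: [2.058, 2.371, 0.002]
contact_force: [-0.3, -0.2, 5.6]
grip_width: 0.382
finger_force: 39.5
t 8.275 pos [ 0.5913 -0.0436  0.1404] q6 -0.235 grip 0.3823533319562849 F [-0.3 -0.2  5.6] T [-0.03  0.01  0.05]
row [-0.0003 -0.0004  0.0004] [1.300e-01 1.000e-02 1.499e+01]
```

```bash
python3 -m handwheel '0 0 0 0 0 -8; 0 0 0 0 0 -16; 0 0 0 0 0 -24; 0 0 0 0 0 -30; 0 0 0 0 0 -30'; python3 -c "
from h import *
go((.591,-.044,.140),YAW)"
```

```text
time: 8.9
position: [0.5913, -0.0437, 0.1405]
tool_rot: [1.373, 2.823, 0.001]
contact_force: [0.3, 0.9, 5.8]
grip_width: 0.391
finger_force: 39.5
t 8.9 pos [ 0.5913 -0.0437  0.1405] q6 -0.759 grip 0.39055835379219017 F [0.3 0.9 5.8] T [-0.    0.02  0.03]
row [-0.     -0.0005  0.0005] [ 0.13  0.05 45.01]
```

```bash
python3 -m handwheel '0 0 0 0 0 -8; 0 0 0 0 0 -16; 0 0 0 0 0 -24; 0 0 0 0 0 -32; 0 0 0 0 0 -40; 0 0 0 0 0 -48; 0 0 0 0 0 -52; 0 0 0 0 0 -52'; python3 -c "
from h import *
go((.591,-.044,.140),YAW)"
```

```text
time: 9.9
position: [0.5914, -0.0437, 0.1405]
tool_rot: [-0.003, 3.139, -0.0]
contact_force: [0.1, -0.0, 5.5]
grip_width: 0.388
finger_force: 39.5
t 9.9 pos [ 0.5914 -0.0437  0.1405] q6 -1.666 grip 0.3880667682602297 F [ 0.1 -0.   5.5] T [0.02 0.02 0.01]
row [ 0.0004 -0.0003  0.0005] [ 0.11  0.11 96.99]
```

```bash
python3 -m handwheel '0 0 -0.001 0 0 0; 0 0 -0.002 0 0 0; 0 0 -0.003 0 0 0; 0 0 -0.003 0 0 0'; python3 -c "
from h import *
go((.591,-.044,.140),YAW)"
```

```text
time: 10.4
position: [0.5903, -0.0436, 0.1423]
tool_rot: [0.002, -3.141, -0.0]
contact_force: [0.1, -0.5, -0.9]
grip_width: 0.386
finger_force: 39.7
t 10.4 pos [ 0.5903 -0.0436  0.1423] q6 -1.666 grip 0.3857594018872928 F [ 0.1 -0.5 -0.9] T [ 0.04 -0.02 -0.05]
row [-0.0007 -0.0004  0.0023] [-1.000e-02 -1.000e-02  9.698e+01]
```

```bash
python3 -m handwheel '0 0 -0.001 0 0 0; 0 0 -0.002 0 0 0; 0 0 -0.003 0 0 0; 0 0 -0.004 0 0 0; 0 0 -0.004 0 0 0'; python3 -c "
from h import *
snap('scene','scene4')
cv2.imwrite('pics/c4.png',cv2.resize(cv2.imread('pics/scene4.png')[160:320,240:400],(560,560),interpolation=cv2.INTER_CUBIC))"
```

```text
time: 11.02
position: [0.5904, -0.0436, 0.1464]
tool_rot: [-0.003, 3.141, -0.0]
contact_force: [0.6, 1.0, 0.1]
grip_width: 0.382
finger_force: 39.7
```

View pics/c4.png

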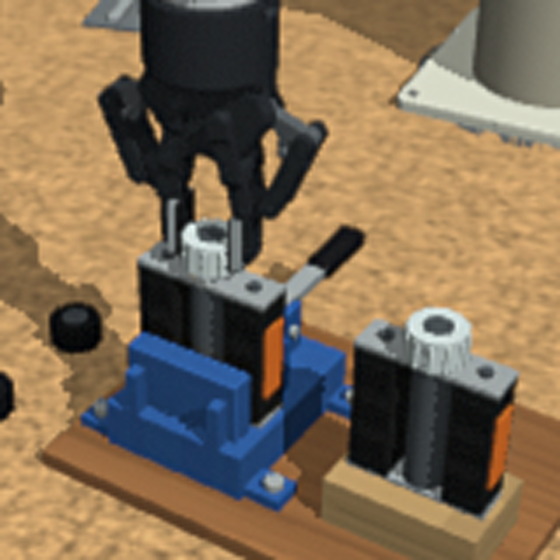

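The cap at (207,238) between the pads has risen a few mm, and the pedal is still seated in the jaws with the lever down. I'll lift on to about 10 cm above the seat.

```bash
python3 -m handwheel '0 0 -0.005 0 0 0; 0 0 -0.012 0 0 0; 0 0 -0.022 0 0 0; 0 0 -0.035 0 0 0; 0 0 -0.05 0 0 0; 0 0 -0.065 0 0 0; 0 0 -0.08 0 0 0; 0 0 -0.09 0 0 0; 0 0 -0.095 0 0 0; 0 0 -0.095 0 0 0'; python3 -m handwheel '0 0 0 0 0 0; 0 0 0 0 0 0; 0 0 0 0 0 0; 0 0 0 0 0 0';python3 -c "
from h import *
snap('scene','scene5')
cv2.imwrite('pics/c5.png',cv2.resize(cv2.imread('pics/scene5.png')[130:320,240:400],(480,570),interpolation=cv2.INTER_CUBIC))"
```

```text
time: 12.32
position: [0.5904, -0.0436, 0.2415]
tool_rot: [-0.002, 3.141, -0.0]
contact_force: [-0.1, 0.5, -1.3]
grip_width: 0.387
finger_force: 39.7
time: 12.82
position: [0.5903, -0.0436, 0.2411]
tool_rot: [0.003, -3.141, -0.0]
contact_force: [-0.4, -0.5, -1.0]
grip_width: 0.384
finger_force: 39.7
```

View pics/c5.png

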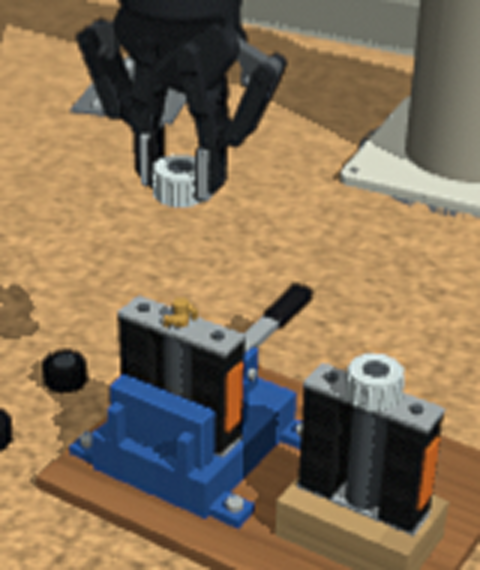

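The cap at (180,180) is held in the fingers, the pedal's bare top is at (180,313), the lever is down at (290,298) and the parked cap is still on.

```bash
python3 -c "
from station import job
print(job.hand_in())"
```

```text
the job is handed in; nothing more can be done
None
```

The job is handed in with the vice lever pressed down, the cap unscrewed and held about 10 cm above its seat, and the parked pedal and everything else untouched; no verdict was returned.

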